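Grease the press bearing with the push gun

ROBOT

A 7-joint arm with a two-finger parallel gripper is mounted at the origin on the work surface. World frame = base frame: x ahead of the robot, y to its left, z up, the work surface at z = 0. Lengths are in m, angles in rad, forces in N, time in s.
With the tool pointing down it reaches from about 0.425 to 0.825 m from the base axis. Payload 3.6 kg.
Tool frame: the origin (TCP) lies midway between the tips of the shut fingers; the grasp point (between the pads) lies 19 mm behind it; x points along the fingers, z is the direction in which the jaws open and shut, and the axes are right-handed (so a half turn about x gives the same grasp; the last joint's range is limited). The gripper opens to 93 mm and grips with 3 to 60 N. Pads are 15 mm wide; open, the fingers measure 128 mm over their backs; the gripper's body (75 mm by 188 mm) begins 65 mm behind the grasp point.
Start: joints at [-1.228, 0.615, -0.013, 1.423, 0.008, 1.103, -0.04], TCP at [0.234, 0.606, 0.219] pointing down, gripper open.
Joint ranges: [-3.12, 3.12], [-0.3, 2.06], [-1.34, 1.32], [0.26, 2.42], [-1.36, 4.5], [0.01, 1.98], [-2.84, 2.84]. Speed limits (rad/s): [2.79, 2.79, 3.14, 3.14, 3.14, 3.14, 3.14].

INTERFACE

Orientations are given as a unit quaternion [w, x, y, z].
In Python, from plant import r gives the robot as it stands. The module is installed in compiled form; this text tells all that it offers.
- The arm moves only by the tool send_rows, never from a script. Its argument "motion" is a list of rows, each a list of 5 numbers: the shift along the tool's x, y, z in m, then the turn about the tool's x in degrees, then the finger opening in m, from 0 to 0.093. In form: [[tx, ty, tz, roll, gripper], ...]. A call has 1 to 20 rows; each row shifts and turns the pose as measured when the row begins, along the tool's axes as they then stand; what a row does not reach is not made up. A row lasts 1/10 s, in which the tool goes at most 50 mm and 8.59 degrees, less where a joint would pass 70% of its speed; a pose out of reach is approached as far as the arm can. A call is refused whole if a number of a shift passes 0.05 or a number of a turn 8.59, either way. A call with a gripper value outside its range is refused whole. The fingers move at their own pace and stop on an object; "grip_force" is the grip in N (left out, the last holds). Time passes only in rows, so rows that do not move let the fingers close. It gives the time, the measured TCP pose, the force and the opening at its end, in the units of the state.
- r.observe(): the state, without advancing time (a new reading comes with each control period).
- r.read_camera(name): name is "scene" or "top"; returns the picture (400x640x3 uint8, red, green, blue); there is no depth.
- r.calibration(name): a dict with "intrinsics" (3x3 intrinsics, pixels), "k1" (the pictures are not rectified: a ray, as slopes to the right and down, at radius r is drawn at 1 + k1 r^2 times it, then the intrinsics apply), "rvec" (rotation vector, rad) and "tvec" (3), from world to camera coordinates, as OpenCV has them. Camera axes: x right, y down, z forward; pixel columns grow to the right and rows downward; lengths in m; the calibration is good to about 2 mm. A picture is of the moment at which its call begins. calibration takes no time and is no camera call.
- r.finish_job(): hands the job in, once; it reports no verdict.
Trained networks look in the newest picture that a camera, given by its name, has taken for a name from the list of things; names that differ only in an ending like _2 or _b are one class to them, and where a whole thing is asked for, a point or a joint stands for the part that bears it (a point fixed in the world has none). Each returns a list of dicts, best first, with "p" (0 to 1); they miss things now and then, are a little off and sometimes report something else, mostly with a low value. They report only what shows in the picture. A call takes as long as a camera call. They do not tell look-alikes from the thing itself.
- r.silhouettes(camera, query): "mask" (400x640 bool, what is visible of it).
- r.place_of(camera, query): "xyz" ([x, y, z] in m, in world coordinates, good to about 4 mm: a listed point, or the origin of a listed thing).
The state is a dict: "time_s": time; "q": joint angles; "dq": joint speeds; "joint_efforts": joint torques, N m; "tool_pos": TCP position; "ee_rot": TCP orientation; "wrist_force": force on the tool from outside, world axes, zero at the start; "moment": the same for the moment, N m; "grip_width": finger opening in m.
Only numpy, scipy, OpenCV 4.12 (cv2) and the standard library are available. Lean on these libraries where they do the work, as an engineer would, in place of code of your own. Each camera call takes 0.05 s, during which the arm holds its last target. There are 200 camera calls.

TASK

Take the small push-type grease gun out of its wooden holder and press its coupler squarely, in line with the nipple, onto the tilted grease nipple of the bearing block until it snaps fully home. Then keep pushing so that the barrel is driven well over halfway down its spring stroke towards the coupler, and finish like that, still gripping the gun and holding it pushed in. Leave everything else on the desk where it is.

Things in the scene. Friction and masses are not known exactly. Their poses are not given: they have to be found in the camera images.
- gun: Push-type grease gun, bare metal, 136 mm long, 0.3 to 0.4 kg, standing nose down in the holder. Origin: on its axis at the barrel's lower end; +z up the axis to the top at 92 mm. Flange 42 mm across, z 0 to 8 mm; above it the round grip, 30 mm across, z 8 to 86 mm. Below, a 14 mm stem carries the coupler, its mouth at z -44 mm when relaxed. Grip across the round grip, tool along the axis.
- coupler (a joint): Spring stroke of the gun: how far the coupler has been pushed up towards the barrel, 0 (relaxed) to 0.012 m (stop). Nothing moves below 10 N; then 0.5 N more per mm (13 N at 6 mm, 16 N at 12 mm). Halfway is 0.006.
- coupler_mouth (a point): Centre of the open lower face of the coupler, z up along the gun's axis towards the barrel. The coupler is a dark steel cylinder 38 mm across and 28 mm long; its bore is 22 mm deep: a lip 17.6 mm wide for the first 6 mm, then 24 mm wide.
- nipple: Steel grease nipple, a post 16 mm across. Origin on its axis near its foot, where the centre of the coupler's mouth lies when fully home; +z along the axis to the tip at z 22 mm, leaning 24 degrees from vertical to the block's front. Top 7 mm taper to 9 mm. Two spring balls at z 10 mm stand 2 mm out of its sides (its x); the coupler's lip is forced over them (about 5 N) and snaps home.
- bearing: Fixed grey bearing block of a printing press, with a short shaft along its y. Foot 110 x 100 x 14 mm, a round housing 80 mm across and 60 mm wide (y) with its axis 45 mm up, 85 mm high without the nipple. Origin under the centre of the foot; its front is -x, the side that the nipple leans to.
- holder: Fixed plywood block 90 x 90 x 30 mm with a hole 45 mm across and 22 mm deep in which the gun's coupler stands. Origin under its centre.
- mug: Bystander: dark mug, 80 mm across, 90 mm high. Origin under its centre.
- ink_bottle: Bystander: amber glass ink jar, 54 mm across, 85 mm high. Origin under its centre.
- sketch_pad: Bystander: sketch pad lying flat, 106 x 150 x 15 mm. Origin under its centre.
- tape_roll: Bystander: roll of tape lying flat, 90 mm across, 24 mm high. Origin under its centre.
- pencil: Bystander: dark pencil, 180 mm long along its x, 8 mm thick. Origin under its middle.
- wax_tin: Bystander: low round tin, 84 mm across, 42 mm high. Origin under its centre.
- spanner: Bystander: steel spanner lying flat, 180 mm long along its x, 8 mm thick. Origin under its middle.
Things that resemble listed ones, but are neither listed nor needed, are in the scene too. What is meant by the gun is not orange, and is the smaller of those in its own colour.

How it is judged:
On the way, in this order (a step that is already met when the one before it is completed fails the run):
1. the gun is lifted clear of its holder in the gripper (height (world z) of coupler_mouth above 0.04 m and contact force between the fingers and gun above 1 N and contact force between gun and holder below 0.05 N), for 0.2 s.
2. the coupler has snapped home on the nipple, squarely (z of coupler_mouth in the frame of nipple below 0.0025 m and distance between coupler_mouth and nipple below 0.004 m and angle between the z axis of coupler_mouth and the z axis of nipple, either way round below 0.12 rad), for 0.1 s.
At the end, for the whole second after the job is handed in: Still gripped and at rest: the coupler mouth within 4 mm of its home place on the nipple, at most 2.5 mm short along the axis, axes within 7 degrees; spring stroke over 6 mm (of 12), the gun pressing on the nipple with over 6 N (all of step 2 and value of joint coupler above 0.006 m and contact force between the fingers and gun above 3 N and contact force between gun and bearing above 6 N and contact force between gun and holder below 0.05 N and linear speed of gun below 0.02 m/s); the arm keeps its last pose, push and grip.
It fails at once if a bystander was moved more than 30 mm (distance of any of mug, ink_bottle, sketch_pad, tape_roll, pencil, wax_tin, spanner from where it was at the start of the episode above 0.03 m).
It also fails if it takes over 50 s, if anything falls off the work surface, if the arm or the gripper's body presses on something with over 40 N, if the wrist force passes 120 N, or if a joint passes its speed limit or range.

## Working session

There is one attempt and no reset: what is moved stays moved. The work goes in short steps, Python scripts to look and compute and a tool call to move; the robot and the scene stay as the last step left them, time stands still between calls to the robot, and variables do not carry over. Pictures are saved under pics/ and viewed, about 8 in all and at most 12, crops included, and the job is handed in when it is done.

Besides the shell and the picture viewer there is one more tool, called after "Call:" as name(argument=value, ...) on one line, values as JSON. send_rows: Moves the arm, as the interface text tells. Its arguments: {"type":"object","properties":{"motion":{"type":"array","items":{"type":"array","items":{"type":"number"}}},"grip_force":{"type":"number"}},"required":["motion"]}

```bash
mkdir -p pics; python3 - <<'E'
from plant import r
import cv2,numpy as np
o=r.observe()
for k,v in o.items(): print(k,np.round(v,4))
for c in("scene","top"):
    im=r.read_camera(c); cv2.imwrite(f"pics/{c}0.png",im[:,:,::-1])
    cal=r.calibration(c); print(c,cal)
    for q in("gun","coupler_mouth","nipple","bearing","holder","mug","ink_bottle","wax_tin"):
        print(q,[(np.round(d["xyz"],3).tolist(),round(d["p"],2)) for d in r.place_of(c,q)[:4]])
E
```

```text
time_s 0.0
q [-1.2285  0.6159 -0.0127  1.4249  0.0081  1.1034 -0.0404]
dq [-0.0013 -0.0011  0.0003 -0.0009  0.0017  0.0008 -0.0004]
joint_efforts [ 7.00000e-04 -4.58938e+01  2.09500e-01 -1.65739e+01 -6.10000e-02
  2.05000e-02  2.00000e-04]
tool_pos [0.234  0.6056 0.2175]
ee_rot [ 0.5824 -0.4004  0.5839  0.3994]
wrist_force [-0.4139  1.0731 -0.4002]
moment [-0.0046 -0.0096  0.0177]
grip_width 0.093
scene {'intrinsics': array([[489.9422751 ,   0.        , 310.80878341],
       [  0.        , 489.9422751 , 199.08396641],
       [  0.        ,   0.        ,   1.        ]]), 'k1': -0.039697342133140454, 'rvec': array([ 2.211388  ,  1.10553907, -0.40074053]), 'tvec': array([-0.36371072, -0.30178787,  1.59506909])}
gun [([0.552, 0.314, 0.041], 0.98), ([0.594, 0.205, 0.055], 0.68)]
coupler_mouth [([0.486, 0.19, -0.003], 0.73), ([0.596, 0.202, 0.01], 0.64), ([0.552, 0.317, -0.001], 0.63)]
nipple [([0.517, -0.197, 0.088], 0.47)]
bearing [([0.534, -0.204, 0.003], 0.73)]
holder [([0.599, 0.207, -0.003], 0.58)]
mug [([0.788, 0.041, 0.001], 0.92)]
ink_bottle [([0.51, 0.411, -0.001], 0.68)]
wax_tin
[... 204 characters left out ...]
, 'k1': -0.09371846569556092, 'rvec': array([ 2.11887986, -2.11543432,  0.20060758]), 'tvec': array([-0.01569964,  0.60934905,  0.99398584])}
gun [([0.595, 0.206, 0.049], 0.8), ([0.553, 0.316, 0.048], 0.66), ([0.488, 0.188, 0.065], 0.64)]
coupler_mouth [([0.402, -0.02, 0.004], 0.71), ([0.484, 0.198, -0.003], 0.54), ([0.596, 0.206, 0.005], 0.46), ([0.554, 0.316, 0.004], 0.44)]
nipple [([0.515, -0.199, 0.094], 0.54), ([0.756, -0.214, 0.0], 0.38)]
bearing [([0.533, -0.205, 0.002], 0.59)]
holder [([0.593, 0.209, 0.001], 0.8)]
mug [([0.79, 0.043, 0.0], 0.95), ([0.511, 0.408, 0.0], 0.73)]
ink_bottle [([0.508, 0.41, 0.001], 0.85)]
wax_tin [([0.75, 0.248, 0.005], 0.8), ([0.593, 0.208, 0.005], 0.65)]
```

View pics/scene0.png

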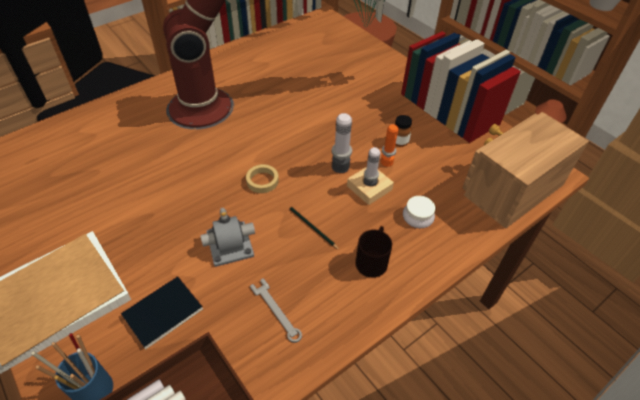

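View pics/top0.png

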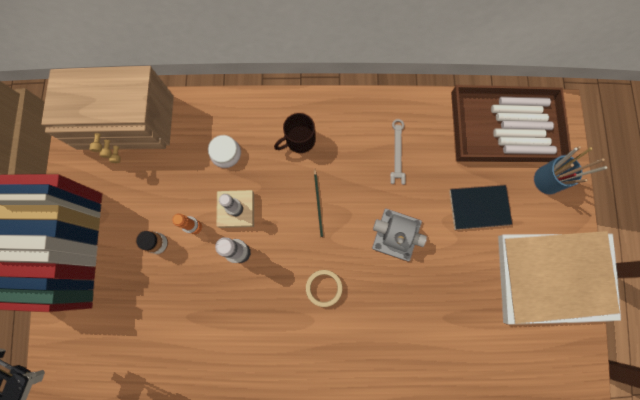

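Candidates: bigger bare-metal gun at scene (342,140) / top (232,250), orange one at scene (390,145) / top (186,223), and the small bare-metal one in the holder at scene (372,167) / top (232,205). The last one fits the description. I'll check it, and the nipple, in close crops.

```bash
cat > h.py <<'E'
from plant import r
import cv2,numpy as np
from scipy.spatial.transform import Rotation as Ro
def cam(n):
    c=r.calibration(n);R=cv2.Rodrigues(c["rvec"])[0];return c["intrinsics"],c["k1"],R,np.array(c["tvec"]).ravel()
def proj(n,P):
    c=r.calibration(n)
    return cv2.projectPoints(np.atleast_2d(np.array(P,float)),c["rvec"],c["tvec"],c["intrinsics"],np.array([c["k1"],0,0,0.]))[0][:,0]
def ray(n,uv):
    K,k,R,t=cam(n)
    p=cv2.undistortPoints(np.array([[uv]],float),K,np.array([k,0,0,0.]))[0,0]
    d=R.T@np.array([*p,1]);return -R.T@t,d/np.linalg.norm(d)
def tri(a,b):
    (o1,d1),(o2,d2)=ray("scene",a),ray("top",b)
    s=np.linalg.lstsq(np.c_[d1,-d2],o2-o1,rcond=None)[0]
    p,q=o1+s[0]*d1,o2+s[1]*d2;return (p+q)/2,np.linalg.norm(p-q)
def atz(n,uv,z):
    o,d=ray(n,uv);return o+d*(z-o[2])/d[2]
def tool():
    o=r.observe();w,x,y,z=o["ee_rot"];return np.array(o["tool_pos"]),Ro.from_quat([x,y,z,w]).as_matrix(),o
E
python3 - <<'E'
from h import *
S=cv2.imread("pics/scene0.png");T=cv2.imread("pics/top0.png")
def crop(I,u,v,w=80,h=60,f=5): return cv2.resize(I[v-h//2:v+h//2,u-w//2:u+w//2],None,fx=f,fy=f,interpolation=cv2.INTER_CUBIC)
cv2.imwrite("pics/c1.png",np.vstack([np.hstack([crop(S,230,235),crop(T,400,236)]),np.hstack([crop(S,365,160,),crop(T,225,222)])]))
print("jaw",tool()[1])
# predicted
yaw=np.deg2rad(-18.4);f=-np.array([np.cos(yaw),np.sin(yaw)])
for z in (0,.022):
    n=np.array([.516,-.198,.088]);ax=np.r_[f*np.sin(np.deg2rad(24)),np.cos(np.deg2rad(24))]
    print(z,proj("scene",n+z*ax),proj("top",n+z*ax))
E
```

```text
jaw [[-3.56412113e-05 -9.32766961e-01  3.60479951e-01]
 [-8.48804970e-06  3.60479951e-01  9.32766962e-01]
 [-9.99999999e-01  3.01851726e-05 -2.07653144e-05]]
0 [[223.81956221 217.29801628]] [[400.07725387 237.38763949]]
0.022 [[221.97224935 209.29175163]] [[400.47390478 240.10950953]]
```

View pics/c1.png

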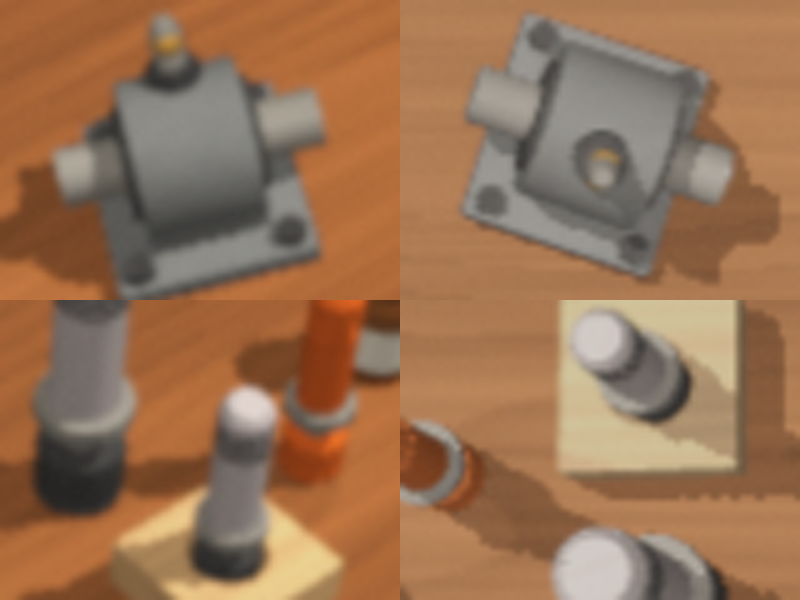

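Bottom crops: the small bare-metal gun standing in the wooden holder is confirmed (top-view cap at about (225.5,200.2)); the larger one and the orange one stand beside it. Top crops: the nipple tip is at scene (221.9,208.3) and top (400.3,241.3), and the foot corners are clear.

```bash
python3 - <<'E'
from h import *
print("tip",tri((221.8,208.3),(400.2,241.2)))
C=[(528,14),(705,72),(648,275),(465,213)]
W=np.array([atz("top",(360+(u-400)/5-.4,206+v/5-.4),.014) for u,v in C]);print(W.round(4),W.mean(0))
for i in range(4):
    d=W[(i+1)%4]-W[i];print(np.linalg.norm(d),np.degrees(np.arctan2(d[1],d[0])))
print("guntop",atz("top",(225.4,200.1),.144), tri((190+0,0),(0,0))[1]>0)
print("guntop scene",atz("scene",(325+248/5-.4,130+(405-300)/5-.4),.144))
H=[(558,470),(738,470)]
print("holder",[atz("top",(185+(u-400)/5-.4,192+(v-300)/5-.4),.03) for u,v in H])
p,R,o=tool();print(p, R.T@(np.array([.595,.206,.25])-p))
E
```

```text
tip (array([ 0.50499234, -0.19424215,  0.10870718]), np.float64(0.00026110766999943956))
[[ 0.5985 -0.1752  0.014 ]
 [ 0.5685 -0.2651  0.014 ]
 [ 0.4657 -0.2324  0.014 ]
 [ 0.4969 -0.141   0.014 ]] [ 0.53236559 -0.20341161  0.014     ]
0.09477272753863569 -108.44643784075672
0.10789500670623227 162.34493951971416
0.09658811683152367 71.1431872612024
0.10719340460352625 -18.618923017691436
guntop [0.59391651 0.2046504  0.144     ] True
guntop scene [0.59942314 0.20602281 0.144     ]
holder [array([0.5510949 , 0.25214607, 0.03      ]), array([0.55143315, 0.16099576, 0.03      ])]
[0.23430288 0.60626223 0.21868197] [-0.03132749 -0.48073192 -0.24332795]
```

Call:
send_rows(motion=[[-0.04, 0, 0, 0, 0.093], [-0.03, -0.02, -0.01, 0, 0.093], [0, -0.04, -0.02, 0, 0.093], [0, -0.04, -0.02, 0, 0.093], [0, -0.04, -0.02, 0, 0.093], [0, -0.04, -0.02, 0, 0.093], [0, -0.04, -0.02, 0, 0.093], [0, -0.04, -0.02, 0, 0.093], [0, -0.04, -0.02, 0, 0.093], [0, -0.04, -0.02, 0, 0.093], [0, -0.04, -0.02, 0, 0.093], [0, -0.04, -0.02, 0, 0.093], [0, -0.03, -0.015, 0, 0.093], [0, 0, 0, 0, 0.093]])

```text
time_s: 2.3
tool_pos: [0.5861, 0.2229, 0.2899]
ee_rot: [0.583, -0.402, 0.581, 0.402]
wrist_force: [0.8, 0.1, 0.4]
grip_width: 0.0932
```

```bash
python3 - <<'E'
from h import *
p,R,o=tool();print(p,R.round(3),o["time_s"], R.T@(np.array([.5955,.2055,.078])-p))
E
```

```text
[0.58609669 0.22293667 0.28990443] [[ 0.002 -0.935  0.354]
 [ 0.001  0.354  0.935]
 [-1.    -0.002  0.002]] 2.3 [ 0.2119103  -0.01456325 -0.01333725]
```

Call:
send_rows(motion=[[0, -0.014, -0.013, 0, 0.093], [0.04, 0, 0, 0, 0.093], [0.04, 0, 0, 0, 0.093], [0.02, 0, 0, 0, 0.093], [0, 0, 0, 0, 0.093]])

```text
time_s: 2.8
tool_pos: [0.5961, 0.2075, 0.1888]
ee_rot: [0.585, -0.401, 0.579, 0.402]
wrist_force: [-0.8, 0.2, -0.5]
grip_width: 0.0932
```

```bash
python3 - <<'E'
from h import *
p,R,o=tool();print(p,o["time_s"])
T=r.read_camera("top")[:,:,::-1];S=r.read_camera("scene")[:,:,::-1]
g=lambda n,P:proj(n,P)[0]
for n,I in(("top",T),("scene",S)):
    I[:]=I
def c(n,I):
    u,v=g(n,[.5955,.2055,.1]).astype(int);return cv2.resize(I[v-50:v+50,u-50:u+50],None,fx=4,fy=4)
cv2.imwrite("pics/g1.png",np.hstack([c("top",T),c("scene",S)]))
for n in("top","scene"): print(n,[(np.round(d["xyz"],3).tolist(),round(d["p"],2)) for q in("gun","coupler_mouth") for d in r.place_of(n,q)])
E
```

```text
[0.59607542 0.20746518 0.18884763] 2.8
top [([0.486, 0.189, 0.064], 0.75), ([0.591, 0.208, 0.05], 0.4), ([0.485, 0.193, -0.004], 0.58)]
scene [([0.598, 0.204, 0.051], 0.9), ([0.486, 0.194, 0.054], 0.8), ([0.549, 0.316, 0.041], 0.56), ([0.486, 0.195, -0.003], 0.78), ([0.554, 0.318, -0.002], 0.69), ([0.599, 0.205, 0.011], 0.43)]
```

View pics/g1.png

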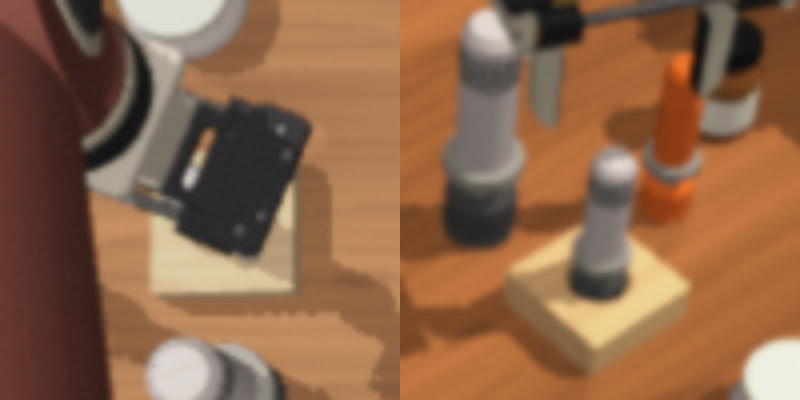

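The picture shows the fingers straddling the small gun, clear of the large gun (left in the scene view) and the orange one. Descend and grip.

Call:
send_rows(motion=[[0.03, 0, -0.001, 0, 0.093], [0.03, 0, 0, 0, 0.093], [0.03, 0, 0, 0, 0.093], [0.018, 0, 0, 0, 0.093], [0, 0, 0, 0, 0.093]])

```text
time_s: 3.6
tool_pos: [0.6074, 0.2105, 0.0911]
ee_rot: [0.595, -0.404, 0.569, 0.399]
wrist_force: [0.2, 0.2, 0.5]
grip_width: 0.0929
```

Call:
send_rows(grip_force=50, motion=[[0, 0, 0, 0, 0], [0, 0, 0, 0, 0], [0, 0, 0, 0, 0], [0, 0, 0, 0, 0], [0, 0, 0, 0, 0], [0, 0, 0, 0, 0], [0, 0, 0, 0, 0], [0, 0, 0, 0, 0]])

```text
time_s: 4.4
tool_pos: [0.6114, 0.2112, 0.0984]
ee_rot: [0.598, -0.405, 0.565, 0.398]
wrist_force: [0.5, -0.7, 0.6]
grip_width: 0.0336
```

```bash
python3 - <<'E'
from h import *
p,R,o=tool();print(p,R.round(3),"\n",o["time_s"],np.round(o["q"],3),np.round(o["dq"],3),np.round(o["joint_efforts"],1),o["grip_width"])
E
```

```text
[0.61139401 0.21122732 0.09840817] [[ 0.045 -0.934  0.354]
 [ 0.018  0.355  0.935]
 [-0.999 -0.035  0.033]] 
 4.4 [-0.393  0.714  0.046  1.613 -0.045  0.768  0.881] [0.001 0.    0.004 0.003 0.002 0.002 0.001] [ -0.4 -46.6   0.6 -13.8  -0.2  -0.2  -0. ] 0.033570911095552276
```

Call:
send_rows(motion=[[0, 0, 0, 0, 0.093], [0, 0, 0, 0, 0.093], [0.005, 0.012, -0.006, 0, 0.093], [0.01, 0.002, -0.004, 0, 0.093]])

```text
time_s: 4.8
tool_pos: [0.5967, 0.208, 0.0831]
ee_rot: [0.6, -0.405, 0.564, 0.398]
wrist_force: [0.5, 0.4, 0.1]
grip_width: 0.0607
```

```bash
python3 - <<'E'
from h import *
p,R,o=tool();print(p,R.round(3),"\n",o["time_s"],o["grip_width"],o["wrist_force"])
S=r.read_camera("scene")[:,:,::-1]
for n in ("scene",): print(n,[(np.round(d["xyz"],3).tolist(),round(d["p"],2)) for q in("gun","coupler_mouth") for d in r.place_of(n,q)])
u,v=proj("scene",[.5955,.2055,.1])[0].astype(int)
cv2.imwrite("pics/g2.png",cv2.resize(np.ascontiguousarray(S[v-50:v+50,u-60:u+60]),None,fx=5,fy=5))
p,R,o=tool();print(p,R.T@(np.array([.5955,.2055,.097])-p),o["grip_width"])
E
```

```text
[0.59668418 0.20799226 0.08311515] [[ 0.048 -0.934  0.354]
 [ 0.02   0.355  0.935]
 [-0.999 -0.038  0.036]] 
 4.8 0.06070175612606382 [0.53063826 0.36205622 0.09342076]
scene [([0.596, 0.206, 0.054], 0.92), ([0.488, 0.195, 0.057], 0.9), ([0.551, 0.315, 0.042], 0.56), ([0.489, 0.195, -0.006], 0.72), ([0.594, 0.205, 0.008], 0.49), ([0.554, 0.318, -0.001], 0.48)]
[0.59718453 0.20651739 0.08211619] [-0.01496216  0.00065301 -0.00105257] 0.07294807958844073
```

View pics/g2.png

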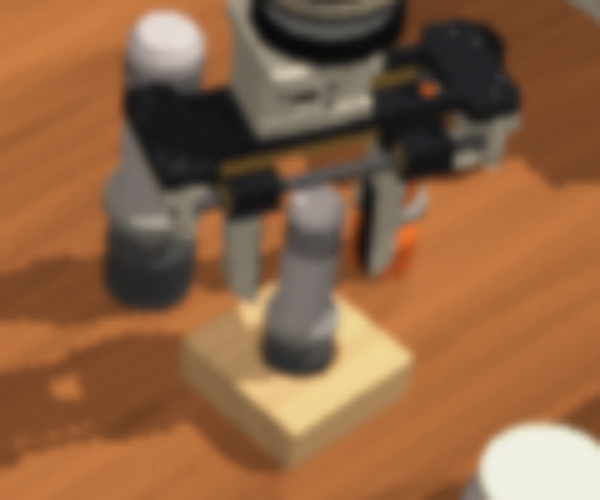

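The gun is upright and unmoved between the fingers. Close, compensating for the slow creep seen in the idle rows.

Call:
send_rows(grip_force=50, motion=[[0.0008, 0.0005, -0.0005, 0, 0], [0.0008, 0.0005, -0.0005, 0, 0], [0.0008, 0.0005, 0, 0, 0], [0.0008, 0.0005, 0, 0, 0], [0.0008, 0.0005, 0, 0, 0], [0.0008, 0.0005, 0, 0, 0], [0.0008, 0.0005, 0, 0, 0], [0.0008, 0.0005, 0, 0, 0], [0.0008, 0.0005, 0, 0, 0]])

```text
time_s: 5.85
tool_pos: [0.596, 0.207, 0.0774]
ee_rot: [0.601, -0.406, 0.563, 0.396]
wrist_force: [-1.3, -0.8, 5.2]
grip_width: 0.0292
```

```bash
python3 - <<'E'
from h import *
p,R,o=tool();print(p,R.round(3),"\n",o["time_s"],o["grip_width"],o["wrist_force"],R.T@(np.array([.5955,.2055,.097])-p))
E
```

```text
[0.59604697 0.20704594 0.07735615] [[ 0.052 -0.933  0.356]
 [ 0.018  0.358  0.934]
 [-0.998 -0.042  0.036]] 
 5.85 0.02921072341681035 [-1.29615564 -0.7829197   5.18516654] [-0.01967049 -0.00087486 -0.00093624]
```

Call:
send_rows(motion=[[-0.02, 0, 0, 0, 0], [-0.03, 0, 0, 0, 0], [-0.04, 0, 0, 0, 0], [-0.04, 0, 0, 0, 0], [-0.04, 0, 0, 0, 0], [-0.03, 0, 0, 0, 0], [0, 0, 0, 0, 0]])

```text
time_s: 6.55
tool_pos: [0.5801, 0.2026, 0.2734]
ee_rot: [0.594, -0.404, 0.57, 0.398]
wrist_force: [0.2, 0.9, -2.9]
grip_width: 0.0294
```

```bash
python3 - <<'E'
from h import *
p,R,o=tool();print(p,R.round(3),"\n",o["time_s"],o["grip_width"],o["wrist_force"],np.round(o["q"],3))
E
```

```text
[0.58008025 0.20263194 0.27340411] [[ 0.032 -0.934  0.356]
 [ 0.012  0.357  0.934]
 [-0.999 -0.026  0.023]] 
 6.55 0.029371380934620682 [ 0.1516468   0.91729698 -2.86838368] [-0.411  0.495  0.064  1.486 -0.034  1.127  0.865]
```

Call:
send_rows(motion=[[0, -0.02, -0.02, 0, 0], [0, -0.03, -0.032, 0, 0], [0, -0.03, -0.032, 0, 0], [0, -0.03, -0.032, 0, 0], [0, -0.03, -0.032, 0, 0], [0, -0.03, -0.032, 0, 0], [0, -0.03, -0.032, 0, 0], [0, -0.03, -0.032, 0, 0], [0, -0.03, -0.032, 0, 0], [0, -0.03, -0.032, 0, 0], [0, -0.03, -0.032, 0, 0], [0, -0.03, -0.032, 0, 0], [0, 0, -0.02, 0, 0]])

```text
time_s: 7.85
tool_pos: [0.762, -0.2895, 0.2077]
ee_rot: [0.572, -0.389, 0.584, 0.424]
wrist_force: [-0.0, -0.1, -5.2]
grip_width: 0.0294
```

```bash
cat >st.py <<'E'
from h import *
p,R,o=tool();tx=R[:,0]
print(p,R.round(3),"\n",o["time_s"],o["grip_width"],np.round(o["wrist_force"],1),np.round(o["q"],3))
print("tilt",np.degrees(np.arccos(-tx[2])),"az",np.degrees(np.arctan2(tx[1],tx[0])),"r",np.hypot(*p[:2]))
E
python3 st.py
```

```text
[ 0.7620493  -0.28954649  0.20772884] [[-0.043 -0.94   0.339]
 [ 0.032  0.337  0.941]
 [-0.999  0.051  0.015]] 
 7.85 0.02943991544195415 [-0.  -0.1 -5.2] [ 0.321  0.992  0.076  0.665 -0.078  1.537  1.595]
tilt 3.0418981358842343 az 143.49531746760712 r 0.8152032343807581
```

Call:
send_rows(motion=[[-0.02, -0.03, 0, 0, 0], [-0.02, -0.03, 0, 0, 0], [0, -0.03, 0, 0, 0], [0, -0.03, 0, 0, 0], [0, -0.03, 0, 0, 0]])

```text
time_s: 8.35
tool_pos: [0.7887, -0.3123, 0.1933]
ee_rot: [0.59, -0.347, 0.584, 0.436]
wrist_force: [0.6, -0.7, -3.6]
grip_width: 0.0293
```

```bash
python3 st.py
```

```text
[ 0.78865993 -0.31234818  0.19334243] [[-0.062 -0.92   0.387]
 [ 0.109  0.379  0.919]
 [-0.992  0.099  0.077]] 
 8.35 0.02928824254452144 [ 0.6 -0.7 -3.6] [ 0.294  1.232  0.931  0.269 -0.943  1.85   1.674]
tilt 7.197988270332234 az 119.63940868390812 r 0.8482604973776134
```

Call:
send_rows(motion=[[-0.01, 0.04, 0, 0, 0], [-0.02, 0.04, 0, 0, 0], [-0.02, 0.04, 0, 0, 0], [-0.03, 0.03, 0, 0, 0], [-0.03, 0.03, 0, 0, 0]])

```text
time_s: 8.85
tool_pos: [0.6416, -0.2626, 0.2877]
ee_rot: [0.587, -0.334, 0.592, 0.439]
wrist_force: [0.7, -0.6, -2.8]
grip_width: 0.0296
```

```bash
python3 st.py
```

```text
[ 0.64156795 -0.26264692  0.28771341] [[-0.088 -0.911  0.402]
 [ 0.12   0.391  0.912]
 [-0.989  0.128  0.075]] 
 8.85 0.02964125041671408 [ 0.7 -0.6 -2.8] [ 0.01   0.895  1.053  1.029 -0.759  1.711  2.009]
tilt 8.54916697096961 az 126.19279682694538 r 0.6932480340538911
```

Call:
send_rows(motion=[[-0.04, 0, 0, 0, 0], [-0.04, 0, 0, 0, 0], [-0.04, 0, 0, 0, 0], [-0.04, 0, 0, 0, 0]])

```text
time_s: 9.25
tool_pos: [0.6439, -0.2752, 0.4035]
ee_rot: [0.584, -0.316, 0.598, 0.448]
wrist_force: [-1.2, 0.4, -4.0]
grip_width: 0.0291
```

```bash
python3 st.py
```

```text
[ 0.64394923 -0.27521981  0.40347229] [[-0.118 -0.902  0.416]
 [ 0.145  0.399  0.906]
 [-0.982  0.167  0.084]] 
 9.25 0.029127642842499517 [-1.2  0.4 -4. ] [ 0.233  0.828  0.688  0.612 -0.555  1.98   1.747]
tilt 10.768601342143189 az 129.09255350549347 r 0.7002974759730307
```

Call:
send_rows(motion=[[-0.04, 0, 0, 0, 0], [-0.04, 0, 0, 0, 0], [-0.04, 0, 0, 0, 0]])

```text
time_s: 9.55
tool_pos: [0.6309, -0.2724, 0.4168]
ee_rot: [0.58, -0.307, 0.6, 0.457]
wrist_force: [0.6, -0.2, -4.4]
grip_width: 0.0294
```

```bash
python3 st.py
```

```text
[ 0.63085702 -0.27238912  0.41682348] [[-0.139 -0.898  0.417]
 [ 0.162  0.394  0.905]
 [-0.977  0.193  0.091]] 
 9.55 0.02940669635730535 [ 0.6 -0.2 -4.4] [ 0.413  0.775  0.02   0.582 -0.114  1.979  1.542]
tilt 12.333164663579147 az 130.53507167746073 r 0.6871509433068802
```

Call:
send_rows(motion=[[-0.04, 0, 0, 0, 0], [-0.04, 0, 0, 0, 0], [-0.04, 0, 0, 0, 0]])

```text
time_s: 9.85
tool_pos: [0.6046, -0.2669, 0.4711]
ee_rot: [0.596, -0.324, 0.587, 0.442]
wrist_force: [-0.2, 0.1, -2.9]
grip_width: 0.0294
```

```bash
python3 st.py
```

```text
[ 0.60458873 -0.26687261  0.47114503] [[-0.08  -0.907  0.413]
 [ 0.147  0.399  0.905]
 [-0.986  0.133  0.101]] 
 9.85 0.02941115837122751 [-0.2  0.1 -2.9] [ 0.452  0.679 -0.069  0.615 -0.067  1.979  1.522]
tilt 9.635278802921201 az 118.63494186239389 r 0.6608695143471919
```

Call:
send_rows(motion=[[-0.03, 0, -0.03, 0, 0], [-0.03, 0, -0.03, 0, 0], [-0.04, 0, -0.02, 0, 0], [-0.05, 0, 0, 0, 0]])

```text
time_s: 10.25
tool_pos: [0.5359, -0.3288, 0.5257]
ee_rot: [0.612, -0.349, 0.574, 0.419]
wrist_force: [0.4, -0.2, -3.3]
grip_width: 0.0295
```

```bash
cat >>st.py <<'E'
t=np.array([.431,-.1426,-.891]);d=t-tx
print("need",d.round(3),"az",np.degrees(np.arctan2(d[1],d[0])),"TCPaz",np.degrees(np.arctan2(p[1],p[0])),"angle",np.degrees(np.arccos(tx@t)))
E
python3 st.py
```

```text
[ 0.53585523 -0.32883651  0.52573895] [[-0.009 -0.912  0.41 ]
 [ 0.112  0.406  0.907]
 [-0.994  0.054  0.099]] 
 10.25 0.02953221230107933 [ 0.4 -0.2 -3.3] [ 0.584  0.576 -0.066  0.651 -0.062  1.979  1.654]
tilt 6.476367936208989 az 94.42776798839103 r 0.6287084204917914
need [ 0.44  -0.255  0.103] az -30.11628551628113 TCPaz -31.536054141938646 angle 30.057337033581568
```

Call:
send_rows(motion=[[-0.05, 0, 0, 0, 0], [-0.05, 0, 0, 0, 0], [-0.05, 0, 0, 0, 0], [-0.05, 0, 0, 0, 0], [-0.05, 0, 0, 0, 0], [-0.05, 0, 0, 0, 0]])

```text
time_s: 10.85
tool_pos: [0.457, -0.2985, 0.6414]
ee_rot: [0.642, -0.4, 0.545, 0.361]
wrist_force: [0.3, 0.1, -3.4]
grip_width: 0.0295
```

```bash
python3 st.py
```

```text
[ 0.45703372 -0.29848576  0.64138035] [[ 0.145 -0.899  0.412]
 [ 0.027  0.42   0.907]
 [-0.989 -0.12   0.085]] 
 10.85 0.02948052163573402 [ 0.3  0.1 -3.4] [ 0.658  0.353 -0.125  0.7   -0.06   1.98   1.655]
tilt 8.48009971785787 az 10.687381953384369 r 0.5458695547407523
need [ 0.286 -0.17   0.098] az -30.711625299932283 TCPaz -33.148292447153075 angle 19.979595654162935
```

Call:
send_rows(motion=[[-0.04, -0.03, 0, 0, 0], [-0.04, -0.03, 0, 0, 0], [-0.04, -0.03, 0, 0, 0], [-0.04, -0.03, 0, 0, 0], [-0.04, -0.03, 0, 0, 0], [-0.04, -0.03, 0, 0, 0]])

```text
time_s: 11.45
tool_pos: [0.5036, -0.3149, 0.7062]
ee_rot: [0.672, -0.456, 0.506, 0.291]
wrist_force: [0.3, 1.1, -3.1]
grip_width: 0.0291
```

```bash
python3 st.py
```

```text
[ 0.50357461 -0.3149266   0.70621087] [[ 0.318 -0.852  0.415]
 [-0.07   0.415  0.907]
 [-0.945 -0.318  0.073]] 
 11.45 0.029053153921365496 [ 0.3  1.1 -3.1] [ 0.604  0.408 -0.06   0.437 -0.092  1.981  1.633]
tilt 19.015301993025044 az -12.40439167517777 r 0.5939412060331004
need [ 0.113 -0.073  0.054] az -32.77314405314497 TCPaz -32.02112820433818 angle 8.306035382575628
```

Call:
send_rows(motion=[[-0.04, -0.03, 0, 0, 0], [-0.04, -0.03, 0, 0, 0], [-0.04, -0.03, 0, 0, 0]])

```text
time_s: 11.75
tool_pos: [0.5079, -0.3143, 0.7416]
ee_rot: [0.684, -0.479, 0.486, 0.259]
wrist_force: [0.2, -0.5, -3.7]
grip_width: 0.0293
```

```bash
python3 st.py; python3 - <<'E'
from h import *
ax=np.array([-.386,.128,.9135]);n=np.array([.5135,-.1971,.0895])
p,R,o=tool()
# pre pose: mouth 80 mm above tip along axis; grasp = mouth+.088 ax ; TCP=grasp+.019*toolx
g=n+ax*(.022+.06+.088);t=g+.019*R[:,0];print(t,R.T@(t-p))
E
```

```text
[ 0.50789596 -0.31425288  0.7415782 ] [[ 0.394 -0.82   0.416]
 [-0.111  0.407  0.907]
 [-0.912 -0.403  0.07 ]] 
 11.75 0.029348627983295062 [ 0.2 -0.5 -3.7] [ 0.593  0.408 -0.033  0.344 -0.115  1.982  1.624]
tilt 24.160118509401048 az -15.66365997624433 r 0.5972547021383803
need [ 0.037 -0.032  0.021] az -41.00850982903915 TCPaz -31.746518822723655 angle 3.0720150168049565
[ 0.45536768 -0.17743957  0.2274593 ] [0.43326562 0.30605508 0.06638174]
```

Call:
send_rows(motion=[[0.02, 0.015, 0.003, 0, 0], [0.036, 0.025, 0.006, 0, 0], [0.036, 0.025, 0.006, 0, 0], [0.036, 0.025, 0.006, 0, 0], [0.036, 0.025, 0.006, 0, 0]])

```text
time_s: 12.25
tool_pos: [0.4924, -0.264, 0.5524]
ee_rot: [0.685, -0.482, 0.483, 0.255]
wrist_force: [1.4, -0.2, -3.6]
grip_width: 0.0294
```

```bash
cat >>st.py <<'E'
ax=np.array([-.386,.128,.9135]);n=np.array([.5135,-.1971,.0895])
g=n+ax*(.022+.06+.088);tt=g+.019*R[:,0];print("to pre",tt,R.T@(tt-p))
E
python3 st.py
```

```text
[ 0.4924455  -0.26397388  0.55239614] [[ 0.403 -0.815  0.416]
 [-0.117  0.405  0.907]
 [-0.908 -0.414  0.068]] 
 12.25 0.029398653676823486 [ 1.4 -0.2 -3.6] [ 0.56   0.107 -0.064  1.359 -0.088  1.253  1.634]
tilt 24.821989592325206 az -16.13926930953429 r 0.5587349839546242
need [ 0.028 -0.026  0.017] az -43.03834443793259 TCPaz -28.19339570716252 angle 2.390345926293541
to pre [ 0.45554186 -0.17755717  0.22755029] [0.26986959 0.19965297 0.04078789]
```

Call:
send_rows(motion=[[0.036, 0.027, 0.006, 0, 0], [0.036, 0.027, 0.006, 0, 0], [0.036, 0.027, 0.006, 0, 0], [0.036, 0.027, 0.006, 0, 0], [0.036, 0.027, 0.006, 0, 0], [0.036, 0.027, 0.006, 0, 0], [0, 0, 0, 0, 0]])

```text
time_s: 12.95
tool_pos: [0.4386, -0.1754, 0.2634]
ee_rot: [0.679, -0.473, 0.493, 0.269]
wrist_force: [-1.3, 0.5, -3.9]
grip_width: 0.0296
```

```bash
python3 st.py;python3 - <<'E'
from h import *
T=r.read_camera("top")[:,:,::-1];S=r.read_camera("scene")[:,:,::-1]
def c(n,I):
    u,v=proj(n,[.49,-.19,.15])[0].astype(int);return cv2.resize(np.ascontiguousarray(I[v-50:v+50,u-40:u+40]),None,fx=5,fy=5)
print(proj("scene",[.49,-.19,.15])[0].astype(int),proj("top",[.49,-.19,.15])[0].astype(int))
cv2.imwrite("pics/n1.png",np.hstack([c("top",T),c("scene",S)]))
for n in("top","scene"): print(n,[(q,np.round(d["xyz"],4).tolist(),round(d["p"],2)) for q in("gun","coupler_mouth") for d in r.place_of(n,q) if d["xyz"][1]<0.05])
E
```

```text
[ 0.43855746 -0.17536125  0.26340535] [[ 0.369 -0.832  0.415]
 [-0.1    0.408  0.907]
 [-0.924 -0.377  0.068]] 
 12.95 0.029597193780553976 [-1.3  0.5 -3.9] [ 0.471  0.129 -0.127  2.155 -0.035  0.467  1.505]
tilt 22.50466790045748 az -15.126510301377438 r 0.4723179184929381
need [ 0.062 -0.043  0.033] az -34.782956408113385 TCPaz -21.794456502147142 angle 4.694593835977972
to pre [ 0.45490044 -0.17723775  0.22724188] [ 0.03963567 -0.00073301  0.00262435]
[217 192] [401 246]
top [('gun', [0.4453, -0.1785, 0.2401], 0.49), ('coupler_mouth', [0.7551, -0.215, 0.0016], 0.63), ('coupler_mouth', [0.4615, -0.1848, 0.1965], 0.43)]
scene [('gun', [0.4504, -0.1803, 0.2468], 0.93), ('coupler_mouth', [0.4665, -0.1874, 0.2035], 0.71)]
```

View pics/n1.png

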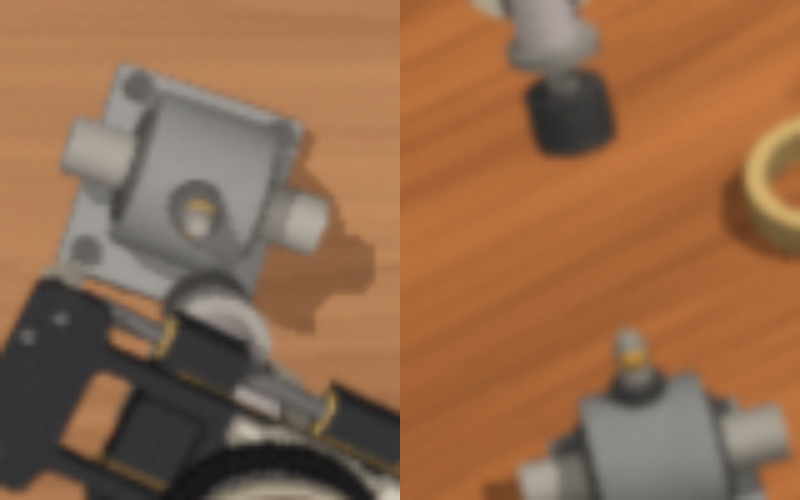

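The gun is held at about 20-22° lean, with the coupler above and in front of the nipple (scene crop: mouth around (572,145), nipple tip around (628,340)). Move closer.

Call:
send_rows(motion=[[0.02, -0.001, 0.001, 0, 0], [0.02, -0.001, 0.001, 0, 0], [0.02, -0.001, 0.001, 0, 0], [0.015, -0.001, 0.001, 0, 0], [0, 0, 0, 0, 0]])

```text
time_s: 13.75
tool_pos: [0.4958, -0.1954, 0.2191]
ee_rot: [0.688, -0.484, 0.48, 0.248]
wrist_force: [-0.6, -0.7, -3.5]
grip_width: 0.0296
```

```bash
cat > m.py <<'E'
from h import *
import sys
p,R,o=tool()
n=np.array([.5135,-.1971,.0895]);ax=np.array([-.386,.128,.9135]);ax/=np.linalg.norm(ax)
a=R@np.array([-.998,-.042,.036]);a/=np.linalg.norm(a)
m=p+R@np.array([-.019,-.0009,0])-.0884*a
print(o["time_s"],"F",np.round(o["wrist_force"],1),"gun ax",a.round(3),"tilt",np.degrees(np.arccos(a[2])),"err",np.degrees(np.arccos(a@ax)))
def rep(m,s):
    d=m-n;h=d@ax;l=d-h*ax
    print(s,m.round(4),"h",round(h,4),"lateral in tool yz",(R.T@l).round(4),"fwd need tool",(R.T@(-d)).round(4))
rep(m,"kin")
for c in("top","scene"):
    r.read_camera(c)
    G=[np.array(d["xyz"]) for d in r.place_of(c,"gun") if np.linalg.norm(d["xyz"]-m)<.08]
    M=[np.array(d["xyz"]) for d in r.place_of(c,"coupler_mouth") if np.linalg.norm(d["xyz"]-m)<.03]
    if M: rep(M[0],c)
    if M and G: v=G[0]-M[0];v/=np.linalg.norm(v);print(c,"axis",v.round(3))
E
python3 m.py;python3 st.py|tail -4; python3 - <<'E'
from h import *
T=r.read_camera("top")[:,:,::-1];S=r.read_camera("scene")[:,:,::-1]
def c(n,I):
    u,v=proj(n,[.5,-.192,.12])[0].astype(int);print(n,u,v);return cv2.resize(np.ascontiguousarray(I[v-30:v+30,u-25:u+25]),None,fx=8,fy=8,interpolation=cv2.INTER_CUBIC)
cv2.imwrite("pics/n2.png",np.hstack([c("top",T),c("scene",S)]))
E
```

```text
13.75 F [-0.6 -0.7 -3.5] gun ax [-0.367  0.139  0.92 ] tilt 23.070208516881653 err 1.3275091018624265
kin [ 0.5211 -0.2057  0.1553] h 0.0561 lateral in tool yz [ 0.001  -0.0362 -0.001 ] fwd need tool [ 0.0551  0.0378 -0.    ]
top [ 0.5195 -0.2037  0.1529] h 0.0548 lateral in tool yz [ 0.0009 -0.0332  0.    ] fwd need tool [ 0.0538  0.0347 -0.001 ]
top axis [-0.372  0.087  0.924]
scene [ 0.5214 -0.2054  0.1608] h 0.061 lateral in tool yz [ 0.0011 -0.0386 -0.0003] fwd need tool [ 0.0599  0.0403 -0.0008]
scene axis [-0.356  0.161  0.92 ]
 14.05 0.02946525383308761 [ 0.4 -0.3 -2.8] [ 0.427  0.271 -0.097  2.146  0.014  0.276  1.448]
tilt 25.795594161512494 az -16.55538930010389 r 0.5316068436270226
need [ 0.014 -0.019  0.009] az -53.27851240101009 TCPaz -21.519854317655977 angle 1.4601388841821534
to pre [ 0.45580532 -0.17769592  0.22768831] [-2.50523253e-02  3.50598423e-02 -9.28680746e-05]
top 400 242
scene 220 203
```

View pics/n2.png

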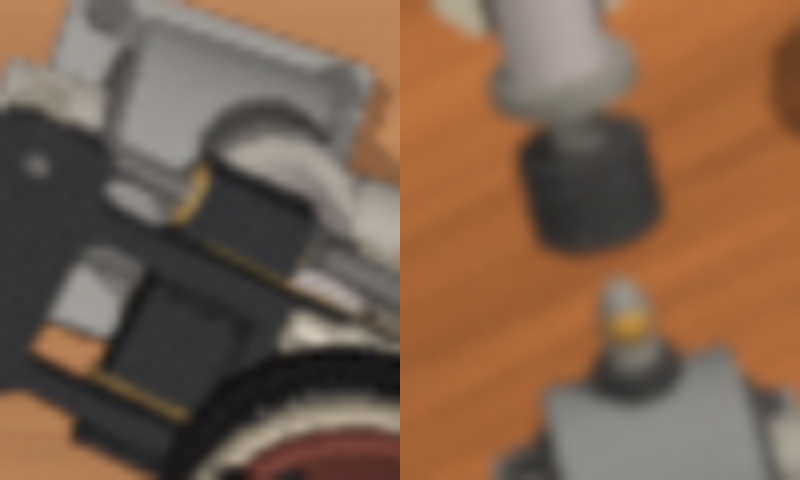

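Call:
send_rows(motion=[[0, 0.012, 0, 0, 0], [0, 0.012, 0, 0, 0], [0, 0.01, 0, 0, 0], [0, 0, 0, 0, 0], [0, 0, 0, 0, 0]])

```text
time_s: 14.65
tool_pos: [0.4658, -0.1805, 0.2061]
ee_rot: [0.689, -0.485, 0.479, 0.247]
wrist_force: [0.2, 0.2, -4.3]
grip_width: 0.0293
```

```bash
python3 m.py
```

```text
14.65 F [ 0.2  0.2 -4.3] gun ax [-0.37   0.14   0.918] tilt 23.300271324738457 err 1.196689952312706
kin [ 0.4913 -0.1909  0.1424] h 0.0577 lateral in tool yz [ 0.     -0.0006 -0.0011] fwd need tool [0.0576 0.0025 0.    ]
top [ 0.4908 -0.1885  0.1374] h 0.0536 lateral in tool yz [-0.0001  0.0028  0.0007] fwd need tool [ 0.0537 -0.0011 -0.0016]
top axis [-0.351  0.113  0.93 ]
scene [ 0.4934 -0.1903  0.1483] h 0.0623 lateral in tool yz [ 0.0002 -0.0045  0.0007] fwd need tool [ 0.0622  0.0065 -0.0018]
scene axis [-0.454  0.052  0.89 ]
```

Call:
send_rows(motion=[[0.01, 0.003, 0, 0, 0], [0.01, 0.003, 0, 0, 0], [0, 0, 0, 0, 0]])

```text
time_s: 15.25
tool_pos: [0.471, -0.1815, 0.1859]
ee_rot: [0.689, -0.486, 0.478, 0.246]
wrist_force: [0.2, 0.6, -3.1]
grip_width: 0.0294
```

```bash
python3 m.py
```

```text
15.25 F [ 0.2  0.6 -3.1] gun ax [-0.372  0.141  0.917] tilt 23.449640598599256 err 1.1286891712053018
kin [ 0.4966 -0.1919  0.1222] h 0.0371 lateral in tool yz [-0.0001  0.0027 -0.0008] fwd need tool [ 0.0371 -0.0014  0.0001]
top [ 0.4973 -0.1886  0.1195] h 0.0347 lateral in tool yz [-0.0001  0.0046  0.0024] fwd need tool [ 0.0348 -0.0034 -0.003 ]
top axis [-0.423  0.053  0.904]
scene [ 0.4998 -0.1926  0.1251] h 0.0384 lateral in tool yz [ 0.     -0.0013  0.0001] fwd need tool [ 0.0383  0.0026 -0.0008]
scene axis [-0.421  0.099  0.902]
```

```bash
python3 - <<'E'
from h import *
T=r.read_camera("top")[:,:,::-1];S=r.read_camera("scene")[:,:,::-1]
n=np.array([.5135,-.1971,.0895]);ax=np.array([-.386,.128,.9135])
p,R,o=tool();a=R@np.array([-.998,-.042,.036])
m=p+R@np.array([-.019,-.0009,0])-.0884*a
f=10
def c(n_,I):
    u,v=proj(n_,[.5,-.192,.115])[0].astype(int)
    J=cv2.resize(np.ascontiguousarray(I[v-25:v+25,u-20:u+20]),None,fx=f,fy=f,interpolation=cv2.INTER_CUBIC)
    g=lambda P:tuple(int(x) for x in ((proj(n_,P)[0]-[u-20,v-25]+.5)*f))
    cv2.line(J,g(n),g(n+.06*ax),(0,0,255),1);cv2.line(J,g(m),g(m+.06*a),(0,255,0),1);return J
cv2.imwrite("pics/n3.png",np.hstack([c("top",T),c("scene",S)]))
E
```

```text
(no output)
```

View pics/n3.png

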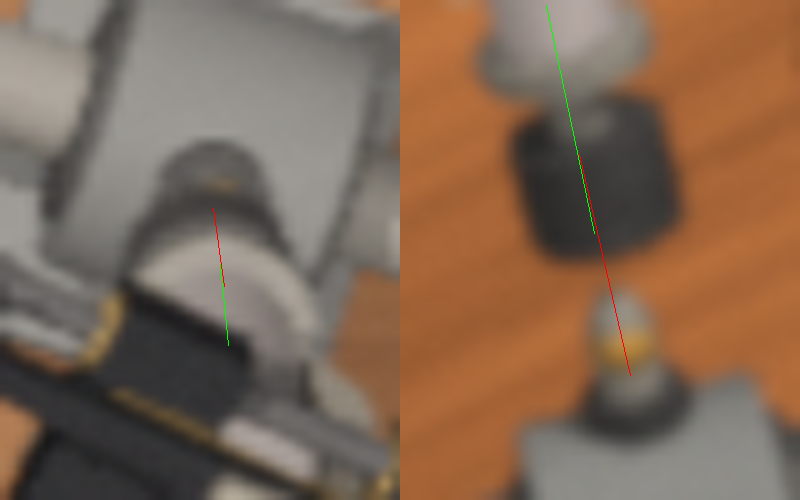

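Overlay: the coupler's visible midline looks about 1-2 px right of the green kinematic axis in the scene view, and the nipple (tip at crop (617,290)) about 0.6 px right of the red line. I'll quantify both by fitting the cylinder outline to the dark blob.

```bash
python3 - <<'E'
from h import *
from scipy.optimize import minimize
S=r.read_camera("scene")
p,R,o=tool();a=R@np.array([-.998,-.042,.036]);a/=np.linalg.norm(a)
m=p+R@np.array([-.019,-.0009,0])-.0884*a
n=np.array([.5135,-.1971,.0895]);ax=np.array([-.386,.128,.9135]);ax/=np.linalg.norm(ax)
J=np.array([(proj("scene",m+.001*R[:,i])-proj("scene",m))[0] for i in range(3)]);print("px per mm tool xyz",J.round(3))
def circ(c,a,rad):
    u=np.cross(a,[1,0,0]);u/=np.linalg.norm(u);v=np.cross(a,u);t=np.linspace(0,6.28,40)
    return c+rad*(np.cos(t)[:,None]*u+np.sin(t)[:,None]*v)
def hull(rings,off,s=8,x0=180,y0=160,w=90,h=80):
    P=proj("scene",np.vstack(rings))+off
    M=np.zeros((h*s,w*s),np.uint8);cv2.fillConvexPoly(M,cv2.convexHull(((P-[x0,y0]+.5)*s).astype(np.int32)),255)
    return cv2.resize(M,(w,h),interpolation=cv2.INTER_AREA)/255.
C=S[160:240,180:270].astype(float)
def fit(rings,mk):
    best=max(((np.minimum(hull(rings,(dx,dy)),mk).sum()-.5*hull(rings,(dx,dy)).sum(),dx,dy) for dx in np.arange(-4,4.1,.25) for dy in np.arange(-5,5.1,.25)))
    return best
g=C.mean(2);dark=np.clip((85-g)/40,0,1);rb=C[:,:,0]-C[:,:,2]
print("gun",fit([circ(m,a,.019),circ(m+.028*a,a,.019)],dark))
w=np.clip((60-rb)/40,0,1)   # not wood
print("nip",fit([circ(n+.009*ax,ax,.008),circ(n+.015*ax,ax,.008),circ(n+.022*ax,ax,.0045)],np.clip((75-rb)/40,0,1)))
E
```

```text
px per mm tool xyz [[ 0.093  0.376]
 [ 0.003 -0.164]
 [ 0.415 -0.084]]
gun (np.float64(12.089705882352945), np.float64(1.25), np.float64(-0.25))Traceback (most recent call last):
  File "<stdin>", line 22, in <module>
  File "<stdin>", line 17, in fit
  File "<stdin>", line 17, in <genexpr>
  File "<stdin>", line 12, in hull
  File "h.py", line 7, in proj
    c=r.calibration(n)
ValueError: time passes only in moves, steps and waits
```

Call:
send_rows(motion=[[0.008, 0, -0.001, 0, 0], [0.008, 0, 0, 0, 0], [0.003, 0, 0, 0, 0]])

```text
time_s: 16.0
tool_pos: [0.48, -0.1856, 0.1696]
ee_rot: [0.69, -0.487, 0.477, 0.244]
wrist_force: [-0.7, 0.6, -3.4]
grip_width: 0.0289
```

```bash
python3 m.py
```

```text
16.0 F [-0.7  0.6 -3.4] gun ax [-0.376  0.143  0.916] tilt 23.719936691400047 err 1.0419342406306202
kin [ 0.5058 -0.1962  0.1061] h 0.0183 lateral in tool yz [-0.     -0.0001 -0.0015] fwd need tool [0.0183 0.0008 0.0012]
top [ 0.5042 -0.1959  0.1038] h 0.0168 lateral in tool yz [-0.0001  0.0023 -0.0021] fwd need tool [ 0.0169 -0.0017  0.0018]
top axis [-0.384  0.151  0.911]
scene [ 0.5068 -0.1957  0.1096] h 0.0211 lateral in tool yz [ 0.0001 -0.002  -0.0005] fwd need tool [0.021  0.0029 0.0001]
scene axis [-0.409  0.112  0.906]
```

Call:
send_rows(motion=[[0.005, 0.0007, 0.0005, 0, 0], [0.005, 0.0007, 0, 0, 0]])

```text
time_s: 16.5
tool_pos: [0.4832, -0.1876, 0.1622]
ee_rot: [0.69, -0.487, 0.477, 0.242]
wrist_force: [-2.5, 0.3, 1.4]
grip_width: 0.0296
```

```bash
python3 m.py|head -2
```

```text
16.5 F [-2.5  0.3  1.4] gun ax [-0.379  0.146  0.914] tilt 23.957727913576743 err 1.1346453462730302
kin [ 0.5092 -0.1984  0.0988] h 0.01 lateral in tool yz [-0.     -0.0008 -0.0025] fwd need tool [0.01   0.0012 0.0024]
```

Call:
send_rows(grip_force=60, motion=[[0.006, 0.001, 0.001, 0, 0], [0.006, 0.001, 0.0005, 0, 0]])

```text
time_s: 17.0
tool_pos: [0.4875, -0.1886, 0.1511]
ee_rot: [0.691, -0.487, 0.477, 0.24]
wrist_force: [-5.6, -1.9, 8.1]
grip_width: 0.0297
```

```bash
python3 m.py
```

```text
17.0 F [-5.6 -1.9  8.1] gun ax [-0.38   0.149  0.913] tilt 24.06913000914149 err 1.2333767377837919
kin [ 0.5137 -0.1996  0.0877] h -0.002 lateral in tool yz [-0.     -0.0005 -0.0022] fwd need tool [-0.002   0.0004  0.0023]
top [ 0.5128 -0.1969  0.0865] h -0.0024 lateral in tool yz [-0.0001  0.0019 -0.0003] fwd need tool [-0.0024 -0.002   0.0003]
top axis [-0.395  0.036  0.918]
scene [ 0.5162 -0.2011  0.0927] h 0.0014 lateral in tool yz [ 0.0002 -0.0051 -0.0023] fwd need tool [0.0012 0.0052 0.0022]
scene axis [-0.471  0.158  0.868]
```

Call:
send_rows(motion=[[0.004, 0.0005, -0.0005, 0, 0], [0.004, 0.0005, -0.0005, 0, 0]])

```text
time_s: 17.5
tool_pos: [0.4895, -0.1893, 0.1472]
ee_rot: [0.69, -0.487, 0.478, 0.242]
wrist_force: [-7.7, 0.3, 8.3]
grip_width: 0.0293
```

```bash
cat >> m.py <<'E'
F=np.array(o["wrist_force"])+[0,0,3.3];fa=F@a;print("axial",fa.round(1),"lateral tool",(R.T@(F-fa*a)).round(1),"q",np.round(o["q"],2))
E
python3 m.py
```

```text
17.5 F [-7.7  0.3  8.3] gun ax [-0.376  0.146  0.915] tilt 23.818481637871383 err 1.1880343692040587
kin [ 0.5154 -0.2001  0.0837] h -0.0064 lateral in tool yz [-0.     -0.0005 -0.0022] fwd need tool [-0.0064  0.0002  0.0023]
top [ 0.5151 -0.1976  0.089 ] h -0.0011 lateral in tool yz [ 0.0001 -0.0013  0.0002] fwd need tool [-0.0012  0.0013 -0.0002]
top axis [-0.453  0.086  0.888]
scene [ 0.515  -0.1981  0.0906] h 0.0003 lateral in tool yz [ 0.0001 -0.0021 -0.0002] fwd need tool [0.0002 0.0021 0.0002]
scene axis [-0.435  0.143  0.889]
axial 13.5 lateral tool [-0.2  1.8 -2.7] q [ 0.37  0.4  -0.04  2.27  0.04  0.02  1.41]
```

Call:
send_rows(motion=[[0.004, 0, -0.0005, 0, 0], [0.004, 0, -0.0005, 0, 0]])

```text
time_s: 18.0
tool_pos: [0.4915, -0.1899, 0.1431]
ee_rot: [0.689, -0.486, 0.479, 0.244]
wrist_force: [-8.8, 0.0, 11.4]
grip_width: 0.0291
```

```bash
python3 m.py
```

```text
18.0 F [-8.8  0.  11.4] gun ax [-0.372  0.144  0.917] tilt 23.493147280074712 err 1.2207873843790582
kin [ 0.5171 -0.2005  0.0795] h -0.011 lateral in tool yz [-0.     -0.0003 -0.0021] fwd need tool [-0.0109 -0.0001  0.0023]
top [ 0.5101 -0.1976  0.0875] h -0.0006 lateral in tool yz [-0.0002  0.0034 -0.002 ] fwd need tool [-0.0004 -0.0034  0.002 ]
top axis [-0.38   0.041  0.924]
scene [ 0.5158 -0.1992  0.0904] h -0.0003 lateral in tool yz [ 0.0001 -0.0031 -0.0009] fwd need tool [-0.0004  0.0031  0.0009]
scene axis [-0.456  0.11   0.883]
axial 16.7 lateral tool [-0.2  1.4 -3.3] q [ 0.37  0.41 -0.05  2.26  0.04  0.02  1.41]
```

```bash
python3 - <<'E'
from h import *
S=r.read_camera("scene")[:,:,::-1]
for c in("scene","top"):
    r.read_camera(c);G=[d["xyz"] for d in r.place_of(c,"gun") if d["xyz"][1]<0];M=[d["xyz"] for d in r.place_of(c,"coupler_mouth") if d["xyz"][1]<0 and d["xyz"][2]>.05]
    if G and M: print(c,np.round(G[0],4),"dist",np.linalg.norm(np.array(G[0])-M[0]))
u,v=proj("scene",[.5,-.192,.115])[0].astype(int)
cv2.imwrite("pics/f1.png",cv2.resize(np.ascontiguousarray(S[v-30:v+30,u-30:u+30]),None,fx=9,fy=9,interpolation=cv2.INTER_CUBIC))
p,R,o=tool();a=R@np.array([-.998,-.042,.036]);print(o["time_s"],(np.array(o["wrist_force"])+[0,0,3.3])@a,p,o["dq"],o["q"][5])
E
```

```text
scene [ 0.4969 -0.1944  0.1221] dist 0.03669277858107775
top [ 0.4969 -0.1938  0.1189] dist 0.03835114079137671
18.65 16.428980001731755 [ 0.49141368 -0.18989102  0.14320593] [-0.00061025  0.00096003  0.002577    0.00226963 -0.00044055 -0.00020634
  0.00053339] 0.01565562877289927
```

View pics/f1.png

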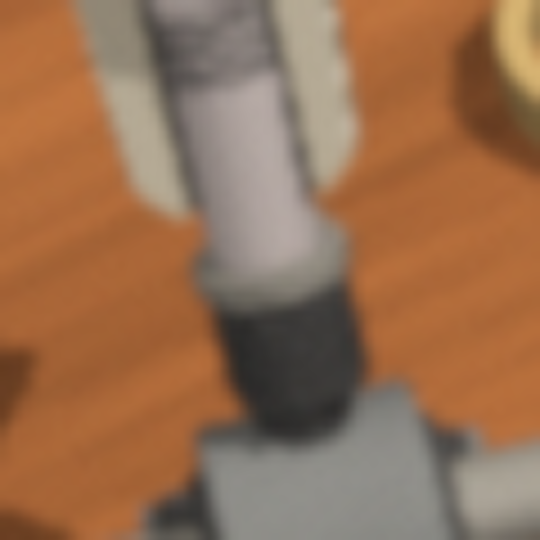

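The coupler (crop (290,370)) sits down on the housing. The stem has vanished between flange and coupler, and the fingers still hold the grip. The force is steady at about 16.4 N axial, so I'm handing in.

```bash
python3 - <<'E'
from plant import r
print(r.finish_job()); 
E
```

```text
the job is handed in; nothing more can be done
None
```

I took the small bare-metal gun out of its holder, pressed its coupler home on the tilted nipple, and pushed on down most of the spring stroke. I handed the job in at about 18.7 s of the 50 s, still gripping and pushing; the hand-in reports no verdict.

The moves offer no direct way to tilt the tool. I tilted it by driving the arm against its wrist-joint limit at height, then brought the gun down along the nipple's axis.

**Last checks, before hand-in:**
- **Angle:** the gun's axis was about 1.2° from the nipple's, worked out from the arm pose and assuming the gun did not turn in the grip.
- **Seating:** both cameras put the mouth within about 1 mm of home along the axis.
- **Push:** about 16.4 N along the axis and steady, which by the spring law is close to the full 12 mm. The arm's travel gave about 11 mm.
- **Picture:** the coupler is down on the housing, the stem is nearly hidden, and the fingers are still on the grip.

**Weak or disagreeing points:**
- **Stroke from the cameras:** the network positions gave only about 6–7 mm, from readings good to about 4 mm.
- **Sideways position:** the two cameras' readings of the mouth differed by several mm. The ones furthest off were about 3–4 mm to the side, close to the 4 mm limit.
- **Wrist joint:** joint 6 ended at about 0.016 rad, just inside its 0.01 limit. During the tilting it read 1.982 against a limit of 1.98. No failure was reported.
- **First grip:** I reopened it because the arm had crept off centre; the gun stayed upright in the holder.
- **Other things on the desk:** I felt no contact with them, but I did not measure their final positions.

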